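Start the garage battery charger

ROBOT

A 7-joint arm with a two-finger parallel gripper is mounted at the origin on the work surface. World frame = base frame: x ahead of the robot, y to its left, z up, the work surface at z = 0. Lengths are in m, angles in rad, forces in N, time in s.
With the tool pointing down it reaches from about 0.4 to 0.85 m from the base axis. Payload 4.5 kg.
Tool frame: the origin (TCP) lies at the very end of the fingers, on their centre line; the grasp point (between the pads) lies 19 mm behind it (r.grip_depth is the z of the grasp point in the tool frame, in m); z points along the fingers, y is the line along which they close (so a half turn about z gives the same grasp; the last joint's range is limited). The gripper opens to 88 mm and grips with 3 to 60 N. Pads are 18 mm wide; open, the fingers measure 123 mm over their backs; the gripper's body (75 mm by 187 mm) begins 45 mm behind the grasp point.
Start: joints at [-1.171, 0.689, -0.195, 1.565, 0.157, 0.902, -0.215], TCP at [0.224, 0.584, 0.239] pointing down, gripper open.
Joint ranges: [-3.01, 3.01], [-0.46, 2.08], [-1.47, 1.51], [0.13, 2.56], [-1, 4.14], [0.04, 2.09], [-2.66, 2.66]. Speed limits (rad/s): [2.57, 2.57, 3.14, 3.14, 3.14, 3.14, 3.14].

INTERFACE

Orientations are given as a unit quaternion [x, y, z, w].
In Python, from plant import r gives the robot as it stands.
- The arm moves only by the tool steer_hand, called by a JSON object that holds its "op" and its "data". Schema: {"type":"object","properties":{"ticks":{"type":"array","items":{"type":"number"},"minItems":7,"maxItems":70},"grip_force":{"type":"number"},"only":{"type":"string"},"quiet":{"type":"boolean"},"lines":{"type":"string"}},"required":["ticks"],"additionalProperties":false}. ticks is one flat list of numbers that holds 1 to 10 rows one after another, with no inner brackets; each row has 7 numbers: the opening from 0.0 (shut) to 1.0 (fully open), then dx, dy, dz in fractions of the full range, 1 being 0.8 m, then a rotation vector rx, ry, rz in parts of the range, where 1.0 means 2 pi rad; each row is the pose to reach, as a shift and turn from the pose commanded when the call began, along the tool's axes at that moment; what a row does not reach only later rows make up. A row lasts 1/10 s, in which the tool goes at most 0.05 m and 0.15 rad, less where a joint would pass 70% of its speed; a pose out of reach is approached as far as the arm can. The fingers move at their own pace and stop on an object; grip_force is the grip in N (left out, the last holds). Time passes only in rows, so rows that do not move let the fingers close. The tool returns the time, the measured TCP pose, the force, the opening and the grip force at its end. only (a regular expression) keeps the lines of the reply that match it, lines (a string "A,B") keeps lines A to B, and quiet returns only ok. Shift and turn numbers lie between -1 and 1, and a call with a number outside is refused. Input that does not fit is refused with a message, and nothing moves.
- r.get_state(): the state, without advancing time (a new reading comes with each control period).
- r.snapshot(name): name is "scene" or "top" or "wrist"; returns the picture (420x560x3 uint8, red, green, blue); there is no depth.
- r.camera_params(name): a dict with "fx", "fy", "cx", "cy" (pixels), "rvec" (rotation vector, rad) and "tvec" (3), from world to camera coordinates, as OpenCV has them. Camera axes: x right, y down, z forward; pixel columns grow to the right and rows downward; lengths in m; the calibration is good to about 2 mm. A picture is of the moment at which its call begins: read the wrist's pose just before it. camera_params takes no time and is no camera call; for the wrist camera it gives the pose at the moment of the call.
- r.finish_job(): hands the job in; it is judged then, once.
The state is a dict: "clock": time; "q": joint angles; "qd": joint speeds; "joint_torque": joint torques, N m; "tool_pos": TCP position; "eef_rot": TCP orientation; "contact_force": force on the tool from outside, world axes, zero at the start; "moment": the same for the moment, N m; "opening": opening from 0.0 (shut) to 1.0 (fully open); "finger_force": force on a finger pad.
Only numpy, scipy, OpenCV 4.12 (cv2) and the standard library are available. Lean on these libraries where they do the work, as an engineer would, in place of code of your own. Each camera call takes 0.05 s, during which the arm holds its last target. There are 200 camera calls.

TASK

Start the e-bike battery charging: on the red charger, press the blue key (choose the battery) fully in and let it come back up, then press the green key (start) fully in and let it come back up. Do not press the red or the yellow key, and never have the blue and green keys down together.

Things in the scene. Friction and masses are not known exactly. Their poses are not given: they have to be found in the camera images.
- key_blue_top (a point): Blue spring key (choose battery), pressed first. Round cap 36 mm across in a black 52 mm collar. Point: centre of its top face, z up, moving with the key; unpressed it is 134 mm above the bench, 24 mm above the panel, 12 mm above the collar. It goes straight down 8 mm to its stop and springs back; it gives from 1.5 N and is fully in at 5 N; 5 mm counts as pressed.
- key_green_top (a point): Green spring key (start), pressed second. Built as the blue key; point: centre of its top face. The four keys stand in one straight row, 72 mm apart, on the flat grey top of a red charger fixed to the bench. The order of the colours, the charger's place and its turn (up to 20 degrees) differ from run to run.
- key_red_top (a point): Red spring key, not to be pressed. Built as the blue key and in the same row; point: centre of its top face. Pushed 3 mm or more it counts as pressed.
- key_yellow_top (a point): Yellow spring key, not to be pressed. Built as the red key, same row; point: centre of its top face. Behind the row lie a display, small loose things and a black battery pack, all lower than the unpressed key tops; loose things around the charger are at most 80 mm high.

How it is judged:
On the way, in this order (a step that is already met when the one before it is completed fails the run):
1. the blue key is pressed in (5 mm or more) while the green one is up (height (world z) of key_blue_top below 0.129 m and height (world z) of key_green_top above 0.132 m), for 0.1 s.
2. the blue key has come back up (height (world z) of each of key_blue_top, key_green_top above 0.132 m), for 0.1 s.
3. the green key is pressed in (5 mm or more) while the blue one is up (height (world z) of key_green_top below 0.129 m and height (world z) of key_blue_top above 0.132 m), for 0.1 s.
At the end, for the whole second after the job is handed in: All four keys are back up, each within 2 mm of its unpressed height, after blue and then green were pressed (all of step 2 and height (world z) of each of key_red_top, key_yellow_top above 0.132 m); the robot touches nothing.
It fails at once if the red key is pressed (3 mm or more) (height (world z) of key_red_top below 0.131 m).
It fails at once if the yellow key is pressed (3 mm or more) (height (world z) of key_yellow_top below 0.131 m).
It fails at once if the blue and green keys are down together (3 mm or more each) (height (world z) of each of key_blue_top, key_green_top below 0.131 m).
It also fails if it takes over 32 s, if anything falls off the work surface, if the arm or the gripper's body presses on something with over 40 N, if the wrist force passes 120 N, or if a joint passes its speed limit or range.

## Working session

There is one attempt and no reset: what is moved stays moved. The work goes in short steps, Python scripts to look and compute and a tool call to move; the robot and the scene stay as the last step left them, time stands still between calls to the robot, and variables do not carry over. Pictures are saved under pics/ and viewed, at most 10 in all, crops included, and the job is handed in when it is done.

```bash
ls; mkdir -p pics
```

Run:
```python
from plant import r
import cv2
for n in("top","scene"):
    cv2.imwrite(f"pics/{n}0.png",r.snapshot(n)[:,:,::-1])
s=r.get_state();print(s["clock"],s["tool_pos"],s["eef_rot"],s["opening"])
```

```text
pics
plant.py
0.1 [0.2234192  0.583088   0.23798772] [ 1.81849204e-01  9.83326070e-01 -8.37798301e-04 -7.30787855e-05] 1.0043219178984168
```

View pics/top0.png

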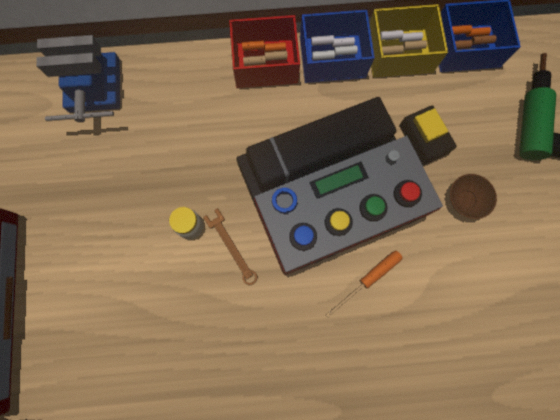

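View pics/scene0.png

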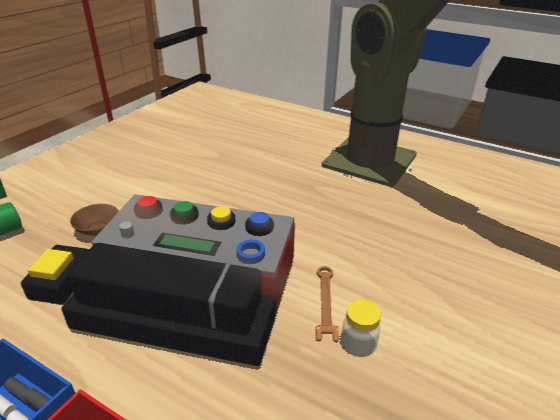

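The top view shows the keys blue (304,236), yellow (340,220), green (375,207) and red (410,192). In the scene view they are at blue (259,219), yellow (221,214), green (183,208) and red (148,202). Next I triangulate them.

Create h.py:
```python
import numpy as np, cv2
from scipy.spatial.transform import Rotation as R
def P(c):
    K=np.array([[c["fx"],0,c["cx"]],[0,c["fy"],c["cy"]],[0,0,1]])
    return K@np.c_[cv2.Rodrigues(np.array(c["rvec"],float))[0],np.array(c["tvec"],float).ravel()]
```

Run:
```python
from h import *
from plant import r
T=dict(b=(304,236),y=(340,220),g=(375,207),r=(410,192))
S=dict(b=(259,219),y=(221,214),g=(183,208),r=(148,202))
Pt,Ps=P(r.camera_params("top")),P(r.camera_params("scene"))
hue=dict(b=(110,128),y=(20,35),g=(45,85),r=(-6,8))
def ref(n,k,u):
    im=cv2.imread(f"pics/{n}0.png");h=cv2.cvtColor(im,cv2.COLOR_BGR2HSV).astype(int)
    H=h[...,0]; H=np.where(H>170,H-180,H)
    m=((H>=hue[k][0])&(H<=hue[k][1])&(h[...,1]>120)&(h[...,2]>60)).astype(np.uint8)
    w=np.zeros_like(m);cv2.circle(w,u,16,1,-1);m&=w
    _,L,st,c=cv2.connectedComponentsWithStats(m);i=1+st[1:,4].argmax()
    return c[i],st[i].tolist()
for k in T:
    a,sa=ref("top",k,T[k]);b,sb=ref("scene",k,S[k])
    for u,v in((T[k],S[k]),(a,b)):
        X=cv2.triangulatePoints(Pt,Ps,np.array(u,float),np.array(v,float)).ravel();X=X[:3]/X[3]
        # top ray at z=.134
        A=np.c_[Pt[:,:2],-np.r_[u,1.]];xy=np.linalg.solve(A,-(Pt[:,2]*.134+Pt[:,3]))[:2]
        print(k,np.round(u,1),np.round(v,1),X.round(4),xy.round(4))
    print(sa,sb)
s=r.get_state();print(R.from_quat(s["eef_rot"]).as_matrix().round(4),s["tool_pos"])
```

```text
b [304 236] [259 219] [ 0.5379 -0.0186  0.1268] [ 0.5371 -0.0184]
b [303.2 234.9] [258.3 219.2] [ 0.5403 -0.018   0.1278] [ 0.5393 -0.0172]
[294, 226, 20, 19, 295] [249, 212, 20, 16, 241]
y [340 220] [221 214] [ 0.561  -0.0867  0.1268] [ 0.5606 -0.0869]
y [339.4 220.2] [220.5 214. ] [ 0.5613 -0.0865  0.1267] [ 0.5604 -0.0858]
[330, 210, 20, 21, 325] [211, 206, 20, 17, 282]
g [375 207] [183 208] [ 0.581  -0.1566  0.126 ] [ 0.5791 -0.1539]
g [374.9 205.1] [183.5 206.6] [ 0.5828 -0.1543  0.1313] [ 0.5828 -0.1543]
[366, 197, 18, 17, 238] [174, 201, 19, 11, 162]
r [410 192] [148 202] [ 0.6023 -0.2238  0.1283] [ 0.6016 -0.2226]
r [409.7 191.3] [147.1 202.8] [ 0.6041 -0.2242  0.1272] [ 0.603  -0.2223]
[399, 182, 22, 20, 327] [137, 196, 21, 15, 246]
[[-9.339e-01  3.576e-01 -4.000e-04]
 [ 3.576e-01  9.339e-01 -1.600e-03]
 [-2.000e-04 -1.700e-03 -1.000e+00]] [0.2234192  0.583088   0.23798772]
```

Spacing is 71.8 and 72.0 mm, heights agree with 134 mm, and the reach is fine. I keep the yaw and move at z≈0.238 with the fingers shut.

The rows are not in the units I measure in: shifts go in shares of 0.8 m and turns go in shares of 2 pi rad. I convert before sending: -0.37 m is -0.4625, -0.337 m is -0.4213.

{"op": "steer_hand", "data": {"ticks": [0,-0.05,-0.0438,0,0,0,0,0,-0.095,-0.0838,0,0,0,0,0,-0.1425,-0.125,0,0,0,0,0,-0.1875,-0.165,0,0,0,0,0,-0.235,-0.2063,0,0,0,0,0,-0.2813,-0.2475,0,0,0,0,0,-0.3275,-0.2875,0,0,0,0,0,-0.375,-0.33,0,0,0,0,0,-0.4213,-0.37,0,0,0,0,0,-0.4625,-0.4063,0,0,0,0], "grip_force": 20}}

```text
clock: 1.1
tool_pos: [0.4535, 0.1451, 0.2386]
eef_rot: [0.183, 0.983, -0.0, -0.0]
contact_force: [0.9, 1.2, 0.5]
opening: 0.117
finger_force: 0.0
```

Create d.py:
```python
from h import *
from plant import r
s=r.get_state();M=R.from_quat(s["eef_rot"]).as_matrix();p=np.array(s["tool_pos"])
print(s["clock"],p.round(4),s["opening"],np.round(s["contact_force"],1),M[:,2].round(3))
for n,t in dict(b=(.539,-.0175,.15),g=(.582,-.154,.15)).items():print(n,(M.T@(np.array(t)-p)).round(4))
```

```bash
python3 d.py
```

```text
1.1 [0.4535 0.1451 0.2386] 0.1169404295118148 [0.9 1.2 0.5] [-0.    -0.001 -1.   ]
b [-0.1381 -0.121   0.0886]
g [-0.2273 -0.233   0.0887]
```

In the tool's units: -0.138 m is -0.1725, -0.13 m is -0.1625.

{"op": "steer_hand", "data": {"ticks": [0,-0.0438,-0.0375,0,0,0,0,0,-0.0875,-0.075,0,0,0,0,0,-0.1313,-0.1125,0.0125,0,0,0,0,-0.1625,-0.1438,0.025,0,0,0,0,-0.1725,-0.1513,0.0375,0,0,0,0,-0.1725,-0.1513,0.05,0,0,0,0,-0.1725,-0.1513,0.05,0,0,0,0,-0.1725,-0.1513,0.05,0,0,0]}}

```text
clock: 1.9
tool_pos: [0.5377, -0.0121, 0.1986]
eef_rot: [0.18, 0.984, 0.001, -0.001]
contact_force: [0.9, 0.4, 0.7]
opening: 0.006
finger_force: 0.0
```

```bash
python3 d.py
```

Run:
```python
from h import *
from plant import r
p=P(r.camera_params("wrist"));im=r.snapshot("wrist")[:,:,::-1].copy()
t=r.snapshot("top")[:,:,::-1]
for X in((.539,-.0175,.134),(.582,-.154,.134)):
    u=p@np.r_[X,1];u=u[:2]/u[2];print(u);cv2.drawMarker(im,tuple(int(round(v)) for v in u),(255,255,255),0,12)
cv2.imwrite("pics/w1.png",im)
```

```text
1.9 [ 0.5377 -0.0121  0.1986] 0.0058355972723277754 [0.9 0.4 0.7] [-0.001  0.001 -1.   ]
b [-0.0032 -0.0046  0.0486]
g [-0.0918 -0.117   0.0484]
[271.91881772 232.22667223]
[126.27966132 339.53558742]
```

View pics/w1.png

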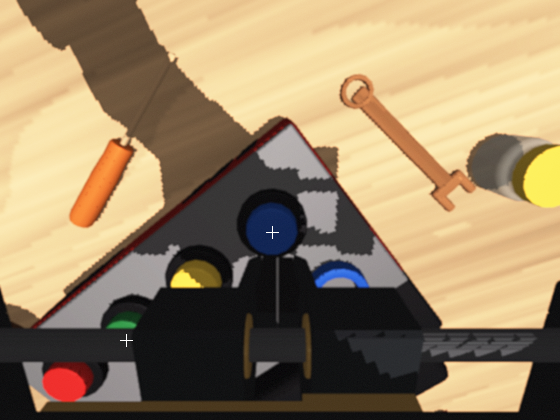

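The projected blue point (272,232) falls on the blue cap centre at about (272,229), and the tool is about 5 mm off laterally. I correct this and descend to z≈0.15.

In the tool's units: 0.048 m is 0.06, 0.04 m is 0.05.

```bash
python3 d.py
```

```text
2.0 [ 0.5383 -0.0126  0.1992] 0.003606796994960505 [ 0.3 -0.5 -0. ] [ 0.     0.001 -1.   ]
b [-0.0024 -0.0044  0.0492]
g [-0.0911 -0.1167  0.0491]
```

{"op": "steer_hand", "data": {"ticks": [0,-0.0038,-0.0056,0.025,0,0,0,0,-0.0038,-0.0056,0.05,0,0,0,0,-0.0038,-0.0056,0.06,0,0,0,0,-0.0038,-0.0056,0.06,0,0,0,0,-0.0038,-0.0056,0.06,0,0,0]}}

```text
clock: 2.5
tool_pos: [0.54, -0.0192, 0.1514]
eef_rot: [0.181, 0.983, 0.0, 0.0]
contact_force: [0.2, 0.5, 0.1]
opening: 0.003
finger_force: 0.0
```

```bash
python3 d.py
```

```text
2.5 [ 0.54   -0.0192  0.1514] 0.003118418598412321 [0.2 0.5 0.1] [ 0.001  0.    -1.   ]
b [0.0016 0.0012 0.0014]
g [-0.0873 -0.111   0.0014]
```

In the tool's units: 0.0275 m is 0.0344, 0.0265 m is 0.0331.

{"op": "steer_hand", "data": {"ticks": [0,0,0,0.015,0,0,0,0,0,0,0.0225,0,0,0,0,0,0,0.0288,0,0,0,0,0,0,0.0331,0,0,0,0,0,0,0.0344,0,0,0,0,0,0,0.0344,0,0,0,0,0,0,0.0344,0,0,0,0,0,0,0.0344,0,0,0]}}

```text
clock: 3.3
tool_pos: [0.54, -0.0197, 0.1261]
eef_rot: [0.182, 0.983, -0.0, 0.001]
contact_force: [-5.6, 0.8, 28.3]
opening: 0.006
finger_force: 14.2
```

```bash
python3 d.py
```

```text
3.3 [ 0.54   -0.0197  0.1261] 0.006125707201606535 [-5.6  0.8 28.3] [ 0.002 -0.001 -1.   ]
b [ 0.0017  0.0017 -0.0239]
g [-0.0873 -0.1104 -0.0237]
```

Blue is at its stop: TCP at 0.126 and 28 N. I lift and hold.

In the tool's units: -0.05 m is -0.0625, -0.03 m is -0.0375.

{"op": "steer_hand", "data": {"ticks": [0,0,0,-0.0125,0,0,0,0,0,0,-0.0375,0,0,0,0,0,0,-0.0625,0,0,0,0,0,0,-0.0625,0,0,0,0,0,0,-0.0625,0,0,0,0,0,0,-0.0625,0,0,0]}}

```text
clock: 3.9
tool_pos: [0.5388, -0.0199, 0.1721]
eef_rot: [0.182, 0.983, -0.0, -0.001]
contact_force: [-0.7, -0.1, -0.1]
opening: 0.005
finger_force: 0.0
```

```bash
python3 d.py
```

```text
3.9 [ 0.5388 -0.0199  0.1721] 0.004760382195770338 [-0.7 -0.1 -0.1] [-0.002 -0.    -1.   ]
b [0.0007 0.0023 0.0221]
g [-0.0883 -0.1098  0.022 ]
```

In the tool's units: -0.11 m is -0.1375, -0.0885 m is -0.1106.

{"op": "steer_hand", "data": {"ticks": [0,-0.025,-0.0313,0,0,0,0,0,-0.0563,-0.0688,0,0,0,0,0,-0.0875,-0.1063,0,0,0,0,0,-0.1106,-0.1375,0,0,0,0,0,-0.1106,-0.1375,0.0125,0,0,0,0,-0.1106,-0.1375,0.025,0,0,0,0,-0.1106,-0.1375,0.025,0,0,0,0,-0.1106,-0.1375,0.025,0,0,0]}}

```text
clock: 4.7
tool_pos: [0.5824, -0.1522, 0.1525]
eef_rot: [0.181, 0.984, 0.001, -0.001]
contact_force: [1.2, 0.7, 0.2]
opening: 0.005
finger_force: 0.0
```

```bash
python3 d.py
```

Run:
```python
from h import *
from plant import r
p=P(r.camera_params("wrist"));im=r.snapshot("wrist")[:,:,::-1].copy()
for X in((.539,-.0175,.134),(.582,-.154,.134)):
    u=p@np.r_[X,1];u=u[:2]/u[2];print(u);cv2.drawMarker(im,tuple(int(round(v)) for v in u),(255,255,255),0,12)
cv2.imwrite("pics/w2.png",im)
```

```text
4.7 [ 0.5824 -0.1522  0.1525] 0.004929529245726349 [1.2 0.7 0.2] [-0.002  0.001 -1.   ]
b [0.0884 0.1105 0.0028]
g [-0.0003 -0.0019  0.0025]
[515.24862632  86.48687781]
[275.62301131 258.32934539]
```

View pics/w2.png

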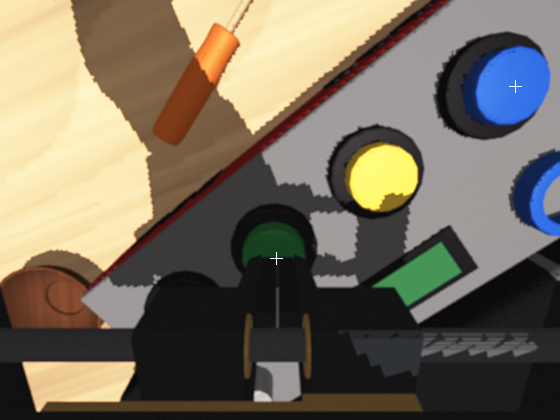

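The fingers are over the green cap (visible part around (274,245), projected point (276,258)). Blue (515,86) is up. I press green.

In the tool's units: 0.028 m is 0.035, 0.0265 m is 0.0331.

{"op": "steer_hand", "data": {"ticks": [0,0,-0.0013,0.015,0,0,0,0,0,-0.0013,0.0225,0,0,0,0,0,-0.0013,0.0288,0,0,0,0,0,-0.0013,0.0331,0,0,0,0,0,-0.0013,0.035,0,0,0,0,0,-0.0013,0.035,0,0,0,0,0,-0.0013,0.035,0,0,0,0,0,-0.0013,0.035,0,0,0]}}

```text
clock: 5.55
tool_pos: [0.5822, -0.1548, 0.1264]
eef_rot: [0.182, 0.983, -0.0, -0.0]
contact_force: [-2.9, 0.4, 12.2]
opening: 0.001
finger_force: 5.8
```

```bash
python3 d.py
```

```text
5.55 [ 0.5822 -0.1548  0.1264] 0.0011258204391739904 [-2.9  0.4 12.2] [-0. -0. -1.]
b [ 0.0895  0.1127 -0.0236]
g [ 0.0005  0.0006 -0.0236]
```

Green is at its stop: 12 N, z 0.126. I lift clear.

In the tool's units: -0.1 m is -0.125, -0.09 m is -0.1125.

{"op": "steer_hand", "data": {"ticks": [0,0,0,-0.0125,0,0,0,0,0,0,-0.0375,0,0,0,0,0,0,-0.075,0,0,0,0,0,0,-0.1125,0,0,0,0,0,0,-0.125,0,0,0,0,0,0,-0.125,0,0,0,0,0,0,-0.125,0,0,0,0,0,0,-0.125,0,0,0]}}

```text
clock: 6.35
tool_pos: [0.5815, -0.155, 0.2235]
eef_rot: [0.182, 0.983, -0.0, -0.002]
contact_force: [0.0, -0.1, 0.6]
opening: 0.003
finger_force: 0.0
```

```bash
python3 d.py
python3 -c "
from plant import r;import cv2
cv2.imwrite('pics/s3.png',r.snapshot('scene')[:,:,::-1])"
```

```text
6.35 [ 0.5815 -0.155   0.2235] 0.003398951103896281 [ 0.  -0.1  0.6] [-0.003  0.001 -1.   ]
b [0.0886 0.1133 0.0737]
g [-0.0003  0.0012  0.0735]
```

View pics/s3.png

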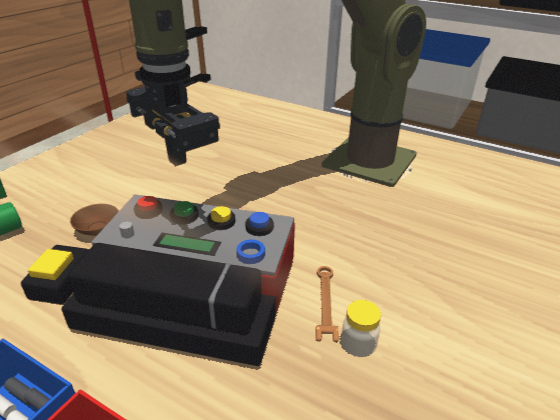

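All four keys are up (red (148,204), green (184,210), yellow (221,214), blue (259,221)) and the tool is clear above them.

```bash
python3 -c "
from plant import r;print(r.finish_job())"
```

```text
the job is handed in; nothing more can be done
None
```

I pressed the blue key fully in and let it come back up, then did the same with green; red and yellow were not touched, all four keys looked up in the last picture with the arm clear, and I handed the job in at about 6.4 s (no verdict was returned).

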